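# Mesh the empty bowl on the bead spinner's drive hub and hold it down

## Robot

A 6-joint arm with a two-finger parallel gripper is mounted at the origin on the work surface. World frame = base frame: x ahead of the robot, y to its left, z up, the work surface at z = 0. Lengths are in m, angles in rad, forces in N, time in s.
With the tool pointing down it reaches from about 0.35 to 0.775 m from the base axis. Payload 5.5 kg.
Tool frame: the origin (TCP) lies midway between the tips of the shut fingers; the grasp point (between the pads) lies 19 mm behind it; z points along the fingers, y is the line along which they close (so a half turn about z gives the same grasp; the last joint's range is limited). The gripper opens to 85 mm and grips with 20 to 120 N. Pads are 22 mm wide; open, the fingers measure 114 mm over their backs; the gripper's body (76 mm by 85 mm) begins 54 mm behind the grasp point. The pads swing forward as they close: fully open they stand 13 mm farther back than shut.
Start: joints at [-1.353, 0.313, 0.046, 1.304, 0, 1.431], TCP at [0.201, -0.539, 0.231] pointing down, gripper open.
Joint ranges: [-2.76, 2.76], [-0.86, 1.69], [-1.03, 1.26], [-2.2, 2.34], [-1.47, 1.5], [-3.14, 3.14]. Speed limits (rad/s): [2.57, 2.57, 3.14, 3.14, 3.14, 3.14].

## Interface

Orientations are given as a unit quaternion [w, x, y, z].
In Python, from workcell import env gives the robot as it stands. The module is installed in compiled form; this text tells all that it offers.
- The arm moves only by the tool carry_out, never from a script. Its argument "series" is a list of rows, each an object with "delta_rot": the turn, a rotation vector about the world's x, y, z normalised to -1 to 1, where 1 is 0.1 rad, a list of three; "travel": the shift along the world's x, y, z normalised to -1 to 1, where 1 is 0.025 m, a list of three; "fingers": the closure, from -1 (fully open) to 1 (shut). In form: [{"delta_rot": [ax, ay, az], "travel": [tx, ty, tz], "fingers": fingers}, ...]. A call has 1 to 5 rows; each row shifts and turns the commanded pose from where the row before left it; what a row does not reach is not made up. A row lasts 1/8 s, in which the tool goes at most 62.5 mm and 10.7 degrees, less where a joint would pass 70% of its speed; a pose out of reach is approached as far as the arm can. A call with a number of a shift or a turn outside -1 to 1 is refused whole. A call with a gripper value outside its range is refused whole. The fingers move at their own pace and stop on an object; "squeeze" is the grip in N (left out, the last holds). Time passes only in rows, so rows that do not move let the fingers close. It gives the time, the measured TCP pose, the force, the opening and the grip force at its end, in the units of the state.
- env.get_state(): the state, without advancing time (a new reading comes with each control period).
- env.read_camera(name): name is "scene" or "top" or "wrist"; returns a dict with "color" (480x640x3 uint8, red, green, blue), "fx", "fy", "cx", "cy" (pixels), "D" ([k1, k2, p1, p2, k3] as OpenCV has them; the pictures are not rectified), "world_from_camera" (4x4, takes a point from camera to world coordinates); the wrist camera has in their place "hand_eye" (4x4, takes a point from camera to tool coordinates, whose origin is the TCP and whose axes are the flange's). Camera axes: x right, y up, looking along -z (the intrinsics and any distortion apply to the point x, -y, -z); pixel columns grow to the right and rows downward; lengths in m; the calibration is good to about 2 mm. A picture is of the moment at which its call begins: read the wrist's pose just before it. There is no depth.
- env.hand_in(): hands the job in; it is judged then, once.
The state is a dict: "clock": time; "joint_pos": joint angles; "qvel": joint speeds; "tau": joint torques, N m; "tcp_pos": TCP position; "orientation": TCP orientation; "wrist_force": force on the tool from outside, world axes, zero at the start; "ft_torque": the same for the moment, N m; "finger_gap": finger opening in m; "grip_force": force on a finger pad.
Only numpy, scipy, OpenCV 4.12 (cv2) and the standard library are available. Lean on these libraries where they do the work, as an engineer would, in place of code of your own. Each camera call takes 0.05 s, during which the arm holds its last target. There are 200 camera calls.

## Task

Fit the empty pink bowl on the electric bead spinner: pick it up by the finger grip in its middle, turn it until its splines mesh with the drive hub, slide it fully home and keep it pressed down against the spring pin. Don't ram it, and leave everything else on the table where it is. Finish still gripping the bowl and pressing it home, so that I can turn the locking ring underneath.

Things in the scene. Friction and masses are not known exactly. Their poses are not given: they have to be found in the camera images.
- pink_bowl: empty pink spinner bowl, loose, 0.18 to 0.28 kg, 146 mm across the rim, rim 45 mm high, standing upright on the table; origin at the centre of its flat underside, z up. In its middle stands a darker pink boss, 48 mm across and 36 mm high, with an upright flat finger grip on top and a splined socket in its underside
- pink_bowl_grip (a point): middle of the pink bowl's flat finger grip, 62 mm above its underside; axes as the bowl's. The grip is 40 mm long along the bowl's x axis, 16 mm thick along y and reaches from 36 to 78 mm above the underside; the bowl around it is open
- pink_bowl_socket (a point): centre of the socket's roof, 30 mm above the bowl's underside; axes as the bowl's. Bore 39 mm, open below; six inward keys, 5.8 mm wide, from 2 to 16 mm above the underside, 27 mm between facing ones, at 30, 90, 150.. degrees from the bowl's x axis. The grooves between them lie at 0, 60, 120.. degrees: one under each end of the finger grip
- spinner: the electric bead spinner: fixed round lilac housing, 156 mm across and 46 mm high, carrying the drive hub; origin under its centre, on the hub's axis, z up; speed dial and switch on its -x side. Its x axis says nothing of the hub's angle. Round the hub is a black knurled locking ring, 66 mm across, top 6 mm below the seat, to be left alone
- hub_seat (a point): centre of the drive hub's flat aluminium seat (54 mm across), 66 mm above the table: the bowl is fully home when its origin is here, underside on the seat. z up, x along one of the six yellow splines. The bowl meshes at any multiple of 60 degrees between its x axis and this x axis, with about 5 degrees and 1 mm of play. The hub is held by its geared motor and turns only under 0.4 N m or more
- hub_spline_top (a point): point on the hub's axis level with the tops of its splines, 16 mm above the seat; axes as hub_seat. The six yellow splines, every 60 degrees, are 6.5 mm wide, reach 18 mm from the axis and have rounded tops; keys that rest on them hold the bowl's underside 14 mm above the seat. The cream core inside them is 24 mm across and ends in a cone, 28 mm above the seat
- interlock_pin (a joint): spring pin with a red head, 12 mm across, in the middle of the hub's core, head 38 mm above the seat when free. 0 = up, grows as pressed (m). The socket's roof meets it 8 mm before home; it reads about 0.008 with the bowl home. It pushes back with 3.6 N at first and 8.4 N when home, more than the bowl's weight: a bowl let go springs up again
- mint_bowl: mint bowl of the same size and shape with seed beads in it; origin at the centre of its underside; a bystander
- box_lilac: closed clear box of lilac beads, 65 x 85 x 24 mm, origin at the centre of its underside; a bystander
- box_cream: closed clear box of cream and yellow beads, 65 x 85 x 24 mm, origin at the centre of its underside; a bystander
- box_red: closed clear box of red and white beads, 65 x 85 x 24 mm, origin at the centre of its underside; a bystander
- pliers: pliers with green handles lying flat, 150 mm long, 11 mm high, origin under the pivot, x towards the jaw tips; a bystander
- thread_spool: standing spool of teal thread, 42 mm across, 44 mm high, origin at the centre of its underside; a bystander
- bead_jar: clear jar of green beads with a pink lid, 62 mm across, 68 mm high, origin at the centre of its underside; a bystander
There are look-alikes about, which are no part of the job. Leave any blue or purple look-alike of the pink_bowl alone.

How it is judged:
On the way, in this order (a step that is already met when the one before it is completed fails the run):
1. the pink bowl is lifted clear of the table in the gripper (height (world z) of pink_bowl above 0.03 m and contact force between the fingers and pink_bowl above 1 N), for 0.2 s.
2. the splines have meshed: the bowl has slid down over the hub by 3 mm or more past the splines' tops (z of pink_bowl in the frame of hub_seat below 0.011 m and horizontal distance between pink_bowl and hub_seat below 0.004 m and (angle between the x axis of pink_bowl and the x axis of hub_seat, either way round below 0.17 rad or angle between the x axis of pink_bowl and the x axis of hub_seat, either way round between 0.877 and 1.217 rad)), for 0.1 s.
At the end, for the whole second after the job is handed in: The pink bowl is held home by the fingers (over 2 N), still: underside within 1.8 mm of the seat, centred within 3.5 mm, upright within 3 degrees, splines meshed, spring pin pressed at least 6.5 of its 8 mm. Every other loose thing is within 20 mm of where it was (z of pink_bowl in the frame of hub_seat between -0.003 and 0.0018 m and horizontal distance between pink_bowl and hub_seat below 0.0035 m and angle between pink_bowl's own z axis and vertical below 0.05 rad and (angle between the x axis of pink_bowl and the x axis of hub_seat, either way round below 0.17 rad or angle between the x axis of pink_bowl and the x axis of hub_seat, either way round between 0.877 and 1.217 rad) and value of joint interlock_pin above 0.0065 m and contact force between the fingers and pink_bowl above 2 N and linear speed of pink_bowl below 0.01 m/s and distance of each of mint_bowl, box_lilac, box_cream, box_red, pliers, thread_spool, bead_jar from where it was at the start of the episode below 0.02 m); the arm keeps its last pose, push and grip.
It fails at once if the mint bowl is moved more than 20 mm (distance of mint_bowl from where it was at the start of the episode above 0.02 m).
It fails at once if another loose thing is moved more than 20 mm (distance of any of box_lilac, box_cream, box_red, pliers, thread_spool, bead_jar from where it was at the start of the episode above 0.02 m).
It fails at once if the bowl is rammed on the hub (over 90 N) (contact force between pink_bowl and spinner above 90 N).
It also fails if it takes over 38 s, if anything falls off the work surface, if the arm or the gripper's body presses on something with over 40 N, if the wrist force passes 120 N, or if a joint passes its speed limit or range.

## Working session

There is one attempt and no reset: what is moved stays moved. The work goes in short steps, Python scripts to look and compute and a tool call to move; the robot and the scene stay as the last step left them, time stands still between calls to the robot, and variables do not carry over. Pictures are saved under pics/ and viewed, at most 10 in all, crops included, and the job is handed in when it is done.

Besides the shell and the picture viewer there is one more tool, called after "Emit:" as name(argument=value, ...), one argument or row to a line, values as JSON. carry_out: Moves the arm, as the interface text tells. Its arguments: {"type":"object","properties":{"series":{"type":"array","items":{"type":"object","properties":{"delta_rot":{"type":"array","items":{"type":"number"}},"travel":{"type":"array","items":{"type":"number"}},"fingers":{"type":"number"}}}},"squeeze":{"type":"number"}},"required":["series"]}

```bash
mkdir -p pics; cat > h.py <<'E'
import numpy as np, cv2, pickle
from workcell import env
from scipy.spatial.transform import Rotation as R
def grab(n,tag):
    s=env.get_state(); c=env.read_camera(n)
    if 'hand_eye' in c:
        T=np.eye(4); q=s['orientation']; T[:3,:3]=R.from_quat([q[1],q[2],q[3],q[0]]).as_matrix(); T[:3,3]=s['tcp_pos']
        c['world_from_camera']=T@np.array(c['hand_eye'])
    pickle.dump(c,open(f'{tag}.pkl','wb')); cv2.imwrite(f'pics/{tag}.png',cv2.cvtColor(c['color'],cv2.COLOR_RGB2BGR)); return c
def load(t): return pickle.load(open(f'{t}.pkl','rb'))
def K(c): return np.array([[c['fx'],0,c['cx']],[0,c['fy'],c['cy']],[0,0,1.]])
def ray(c,uv):
    p=cv2.undistortPoints(np.array(uv,float).reshape(-1,1,2),K(c),np.array(c['D'],float)).reshape(-1,2)
    T=np.array(c['world_from_camera']); d=np.c_[p[:,0],-p[:,1],-np.ones(len(p))]@T[:3,:3].T
    return T[:3,3],d/np.linalg.norm(d,axis=1)[:,None]
def plane(c,uv,z):
    o,d=ray(c,uv); return o+d*((z-o[2])/d[:,2])[:,None]
def tri(cs,uvs):
    A=np.zeros((3,3));b=np.zeros(3);L=[]
    for c,uv in zip(cs,uvs):
        o,d=ray(c,uv);M=np.eye(3)-np.outer(d[0],d[0]);A+=M;b+=M@o;L.append((o,M))
    p=np.linalg.solve(A,b);return p,[np.linalg.norm(M@(p-o)) for o,M in L]
def proj(c,P):
    T=np.linalg.inv(np.array(c['world_from_camera'])); q=np.atleast_2d(P)@T[:3,:3].T+T[:3,3]
    q=q*[1,-1,-1]; return cv2.projectPoints(q,np.zeros(3),np.zeros(3),K(c),np.array(c['D'],float))[0].reshape(-1,2)
E
python3 - <<'E'
from h import *
for n in('scene','top'):
    c=grab(n,n+'0');print(n,c['fx'],c['D'],np.round(c['world_from_camera'],3).tolist())
c=grab('wrist','wrist0');print(np.round(c['hand_eye'],3).tolist()); print(env.get_state())
E
```

```text
scene 454.7321045390529 [-0.0421629  0.         0.         0.         0.       ] [[-0.615, -0.519, 0.594, 1.263], [0.789, -0.4, 0.467, 0.617], [-0.005, 0.756, 0.655, 0.869], [0.0, 0.0, 0.0, 1.0]]
top 488.3516187559496 [-0.05070696  0.          0.          0.          0.        ] [[-0.002, 0.98, -0.197, 0.327], [-1.0, -0.003, -0.003, 0.022], [-0.004, 0.197, 0.98, 1.143], [0.0, 0.0, 0.0, 1.0]]
[[0.0, 0.958, 0.285, 0.072], [1.0, -0.0, 0.0, 0.001], [0.0, 0.285, -0.958, -0.143], [0.0, 0.0, 0.0, 1.0]]
{'clock': 0.15, 'joint_pos': array([-1.35260388e+00,  3.13810916e-01,  4.52223876e-02,  1.30362279e+00,
       -9.99292312e-06,  1.43116665e+00]), 'qvel': array([ 0.00049668, -0.00290187,  0.00231394,  0.00075502, -0.00079589,
        0.00087369]), 'tau': array([ 2.19949128e-03, -4.81064165e+01,  2.98815483e+01,  1.39083932e-02,
       -8.67998597e-05,  4.63187249e-06]), 'tcp_pos': array([ 0.20126962, -0.53819521,  0.23061621]), 'orientation': array([-7.06751469e-04,  9.84037814e-01,  1.77958082e-01, -3.27767799e-05]), 'wrist_force': array([-0.00716398, -0.71094125,  0.73060524]), 'ft_torque': array([-0.05083947,  0.02291078,  0.02164425]), 'grip_force': 0.0, 'finger_gap': 0.08518625963571802}
```

View pics/top0.png

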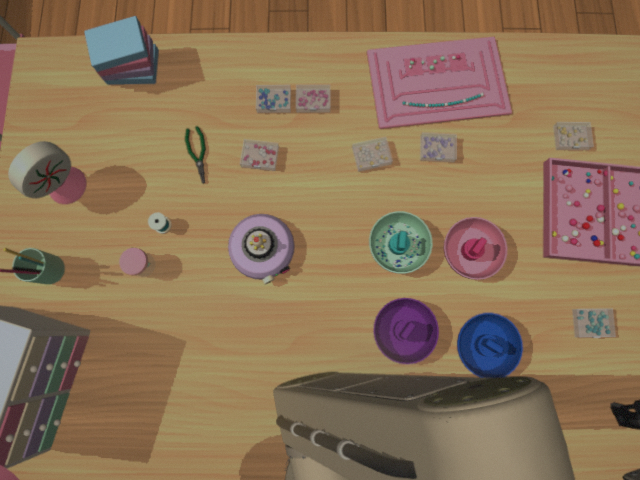

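View pics/scene0.png

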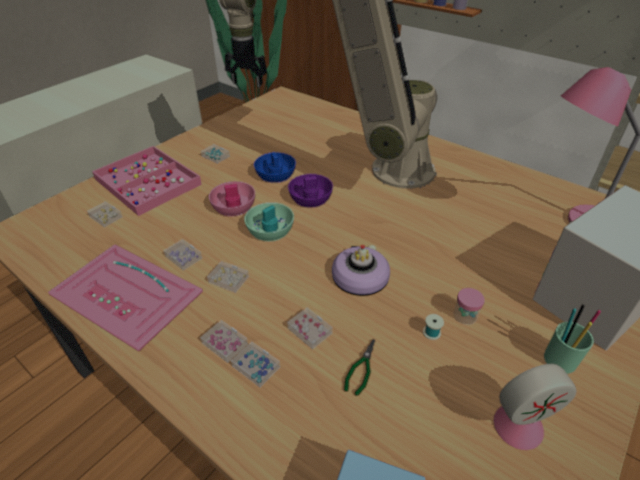

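Top view: the pink bowl is at about (475,248) with its darker grip at (475,247). The spinner is at (261,246) with its hub at about (260,242), and the mint bowl at (401,242) is right beside the pink one. Scene view: pink bowl at (232,197), spinner at (361,265).

```bash
python3 - <<'E'
from h import *
def hsv(c): return cv2.cvtColor(c['color'],cv2.COLOR_RGB2HSV)
def comp(m,near):
    n,l,s,ce=cv2.connectedComponentsWithStats(m.astype(np.uint8)); 
    k=[i for i in range(1,n) if s[i,4]>60]; i=min(k,key=lambda i:np.hypot(*(ce[i]-near))); return l==i,ce[i],s[i]
for t,b,hh in(('top0',(475,248),(260,242)),('scene0',(232,199),(361,258))):
    c=load(t);H=hsv(c);
    print(t,'bowl',H[b[1]-4:b[1]+5:4,b[0]-32:b[0]+33:8].tolist()[1],'housing',H[hh[1]+20,hh[0]-20:hh[0]+21:10].tolist())
    print(' grip plane',plane(c,[b],.078),'hub plane',plane(c,[hh],.1))
    h,s,v=cv2.split(H); m=((h>155)&(s>60)); m=cv2.morphologyEx(m.astype(np.uint8),3,np.ones((3,3)))
    M,ce,st=comp(m,b);ys,xs=np.nonzero(M);e=cv2.fitEllipse(cv2.convexHull(np.c_[xs,ys].astype(np.int32)));print(' bowl ell',e,'rim pl',plane(c,[e[0]],.045))
    m=(h>128)&(h<158)&(s>30)&(v>90);M,ce,st=comp(m,hh);ys,xs=np.nonzero(M);e=cv2.fitEllipse(cv2.convexHull(np.c_[xs,ys].astype(np.int32)));print(' house',st,e,plane(c,[e[0]],.04))
# enlarged crop montage
a=cv2.imread('pics/top0.png');d=cv2.imread('pics/scene0.png')
f=lambda i,x,y:cv2.resize(i[y-40:y+40,x-50:x+50],(400,300),interpolation=2)
cv2.imwrite('pics/m1.png',np.vstack([np.hstack([f(a,475,248),f(a,261,243)]),np.hstack([f(d,232,197),f(d,361,262)])]))
E
```

```text
top0 bowl [[8, 102, 123], [175, 110, 146], [171, 71, 161], [171, 159, 144], [170, 165, 159], [172, 161, 136], [175, 108, 149], [174, 103, 97], [7, 93, 142]] housing [[145, 34, 167], [144, 40, 167], [150, 28, 144], [148, 37, 166], [149, 36, 154]]
 grip plane [[ 0.50592317 -0.31111404  0.078     ]] hub plane [[0.51693857 0.16309082 0.1       ]]
 bowl ell ((475.13916015625, 247.9519500732422), (60.37989807128906, 63.78839874267578), 125.80378723144531) rim pl [[ 0.51156865 -0.32176347  0.045     ]]
 house [ 229  215   64   63 2036] ((260.2274169921875, 245.90823364257812), (62.16082763671875, 63.7747688293457), 51.50837326049805) [[0.51873081 0.17046702 0.04      ]]
scene0 bowl [[15, 115, 144], [11, 104, 110], [171, 99, 144], [173, 112, 114], [170, 179, 134], [170, 110, 118], [172, 101, 124], [18, 105, 146], [19, 101, 147]] housing [[143, 44, 116], [140, 38, 148], [143, 38, 149], [143, 36, 150], [141, 42, 146]]
 grip plane [[ 0.56038496 -0.26660484  0.078     ]] hub plane [[0.55875495 0.1917454  0.1       ]]
 bowl ell ((232.01287841796875, 197.80953979492188), (34.05366134643555, 45.79426956176758), 82.1246109008789) rim pl [[ 0.52667857 -0.30802252  0.045     ]]
 house [ 334  247   55   47 1382] ((361.3764343261719, 269.9122009277344), (46.036964416503906, 55.82049560546875), 104.14424133300781) [[0.54050046 0.18452213 0.04      ]]
```

View pics/m1.png

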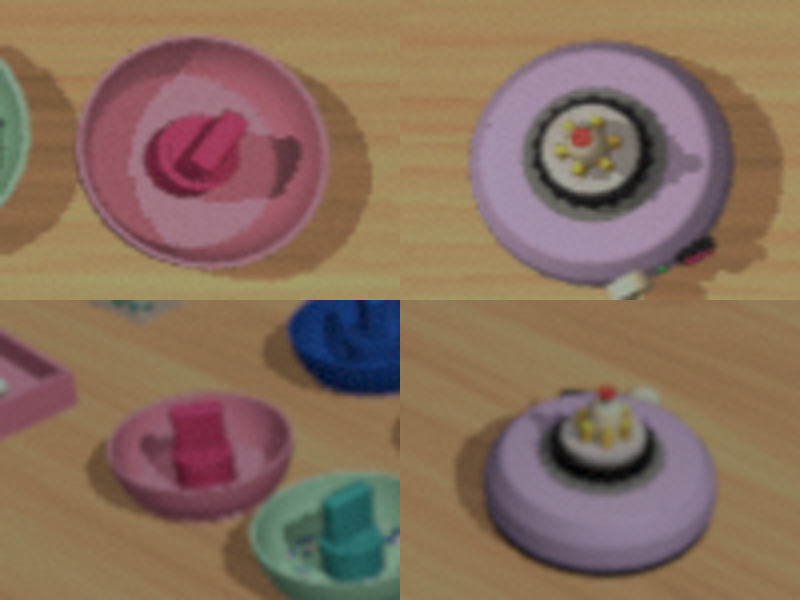

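Both views put the pink bowl at about (0.51, -0.32), with the grip about -45° in world, and the hub at about (0.52, 0.17). I'll go above the bowl with the fingers across the grip and measure with the wrist camera.

Emit:
carry_out(
  series=[
    {"travel": [0.8,0.6,0],"delta_rot": [0,0,1],"fingers": -1},
    {"travel": [0.8,0.6,0],"delta_rot": [0,0,1],"fingers": -1},
    {"travel": [0.8,0.6,0],"delta_rot": [0,0,1],"fingers": -1},
    {"travel": [0.8,0.6,0],"delta_rot": [0,0,1],"fingers": -1},
    {"travel": [0.8,0.6,0],"delta_rot": [0,0,1],"fingers": -1},
  ],
)

```text
clock: 0.78
tcp_pos: [0.3019, -0.4629, 0.231]
orientation: [-0.0, 0.909, 0.417, 0.0]
wrist_force: [1.2, 0.2, -0.3]
finger_gap: 0.0855
grip_force: 0.0
```

Emit:
carry_out(
  series=[
    {"travel": [0.8,0.6,0],"delta_rot": [0,0,1],"fingers": -1},
    {"travel": [0.8,0.6,0],"delta_rot": [0,0,1],"fingers": -1},
    {"travel": [0.8,0.6,0],"delta_rot": [0,0,1],"fingers": -1},
    {"travel": [0.8,0.6,0],"delta_rot": [0,0,1],"fingers": -1},
    {"travel": [0.8,0.6,0],"delta_rot": [0,0,1],"fingers": -1},
  ],
)

```text
clock: 1.4
tcp_pos: [0.4019, -0.3879, 0.231]
orientation: [-0.0, 0.777, 0.629, 0.0]
wrist_force: [-0.6, -0.1, -0.8]
finger_gap: 0.0858
grip_force: 0.0
```

Emit:
carry_out(
  series=[
    {"travel": [0.8,0.6,0],"delta_rot": [0,0,1],"fingers": -1},
    {"travel": [0.8,0.6,0],"delta_rot": [0,0,1],"fingers": -1},
    {"travel": [0.8,0.5,0],"delta_rot": [0,0,1],"fingers": -1},
    {"travel": [0.8,0.5,0],"delta_rot": [0,0,1],"fingers": -1},
    {"travel": [0.8,0.4,0],"delta_rot": [0,0,1],"fingers": -1},
  ],
)

```text
clock: 2.02
tcp_pos: [0.5018, -0.3229, 0.2309]
orientation: [-0.0, 0.597, 0.802, 0.0]
wrist_force: [0.7, 0.3, -0.4]
finger_gap: 0.0856
grip_force: 0.0
```

Emit:
carry_out(
  series=[
    {"travel": [0.3,0,0],"delta_rot": [0,0,1],"fingers": -1},
    {"travel": [0,0,0],"delta_rot": [0,0,1],"fingers": -1},
    {"travel": [0,0,0],"delta_rot": [0,0,1],"fingers": -1},
    {"travel": [0,0,0],"delta_rot": [0,0,1],"fingers": -1},
    {"travel": [0,0,0],"delta_rot": [0,0,1],"fingers": -1},
  ],
)

```text
clock: 2.65
tcp_pos: [0.5087, -0.3234, 0.2308]
orientation: [-0.0, 0.38, 0.925, 0.0]
wrist_force: [0.3, 0.4, -0.4]
finger_gap: 0.0855
grip_force: 0.0
```

```bash
python3 - <<'E'
from h import *
c=grab('wrist','w1');s=env.get_state();print(s['clock'],s['tcp_pos'],s['orientation'],s['joint_pos'],s['wrist_force'],s['qvel'].max())
E
```

```text
2.7 [ 0.50870437 -0.32347632  0.23088917] [-3.87618977e-04  3.79081210e-01  9.25363311e-01  1.70746534e-04] [-6.99528756e-01  3.69170025e-01  1.24678856e-01  1.32714768e+00
  8.81110246e-05  7.80776752e-02] [ 0.41990174  0.05435909 -0.16499971] 0.1617556831070517
```

View pics/w1.png

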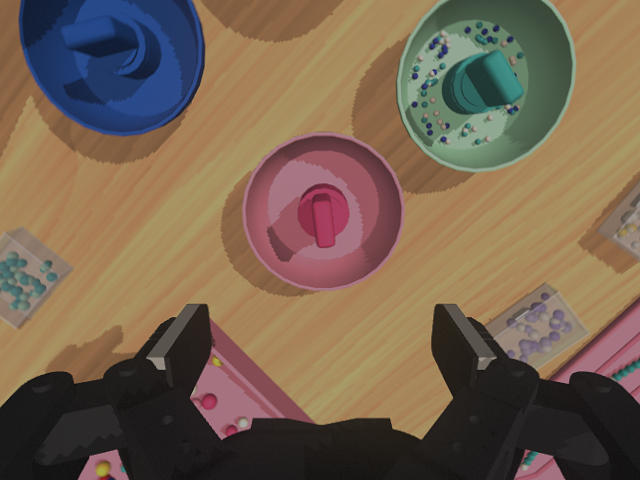

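The pink bowl's rim is centred near (323,211). Its grip runs almost vertically, with the top face from about (316,196) to (328,247), so the fingers are close to square across it. The mint bowl is at (486,85), well clear of the fingers.

```bash
python3 - <<'E'
from h import *
c=load('w1');t=load('top0');sc=load('scene0')
def rim(c,near,r):
    h,s,v=cv2.split(cv2.cvtColor(c['color'],cv2.COLOR_RGB2HSV)); m=((h>160)&(s>75)).astype(np.uint8)
    m=cv2.morphologyEx(m,cv2.MORPH_OPEN,np.ones((3,3)));n,l,st,ce=cv2.connectedComponentsWithStats(m);k=[i for i in range(1,n) if st[i,4]>300];i=min(k,key=lambda i:np.hypot(*(ce[i]-near)))
    ys,xs=np.nonzero(l==i);print(st[i]);hu=cv2.convexHull(np.c_[xs,ys].astype(np.int32));return hu.reshape(-1,2).astype(float),cv2.fitEllipse(hu)
hu,e=rim(c,(323,211),0);ht,et=rim(t,(475,248),0);hs,es=rim(sc,(232,198),0)
for n,cc,q in(('w',c,hu),('t',t,ht),('s',sc,hs)):
    P=plane(cc,q,.045);(x,y),r=cv2.minEnclosingCircle(P[:,:2].astype(np.float32));print(n,'rim circle',x,y,r)
print(tri([c,t],[e[0],et[0]]))
h,s,v=cv2.split(cv2.cvtColor(c['color'],cv2.COLOR_RGB2HSV))
m=((h>160)&(s>150)).astype(np.uint8);m[:170]=0;m[270:]=0;m[:,:280]=0;m[:,370:]=0
ys,xs=np.nonzero(m);print('dark',xs.min(),xs.max(),ys.min(),ys.max())
a=cv2.imread('pics/w1.png')[180:260,270:376];cv2.imwrite('pics/z1.png',cv2.resize(a,(795,600),interpolation=2))
E
```

```text
[  245   134   159   154 18608]
[ 444  218   63   61 2380]
[ 209  182   45   34 1180]
w rim circle 0.5128455758094788 -0.3239261507987976 0.07149790227413177
t rim circle 0.5130639672279358 -0.3216368854045868 0.0720762088894844
s rim circle 0.5252845883369446 -0.3079761564731598 0.08937659114599228
(array([ 0.51011814, -0.32107157,  0.0473167 ]), [np.float64(0.0010719309952192297), np.float64(0.0010719309952192109)])
dark 298 348 184 247
```

View pics/z1.png

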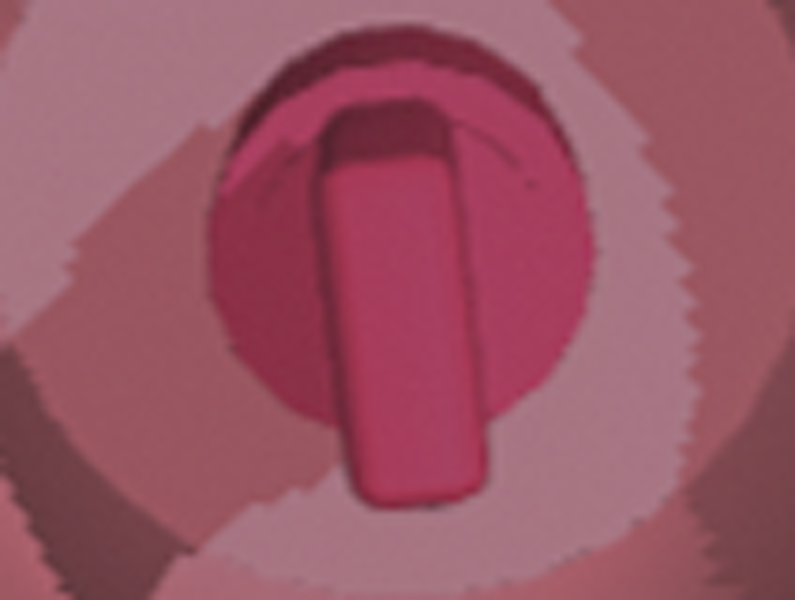

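```bash
python3 - <<'E'
from h import *
c=load('w1');z=lambda p:(270+(p[0]+.5)/7.5-.5,180+(p[1]+.5)/7.5-.5)
A=plane(c,[z((388,160)),z((421,500)),z((327,165)),z((450,158)),z((485,490)),z((355,500))],.078);print(A)
d=A[1]-A[0];print('mid',(A[0]+A[1])/2,'len',np.linalg.norm(d),'ang',np.degrees(np.arctan2(d[1],d[0])), 'w',np.linalg.norm(A[2]-A[3]))
for a,b in((2,5),(3,4)): e=A[b]-A[a];print(np.degrees(np.arctan2(e[1],e[0])))
T=c['world_from_camera'];X=T[:3,1];print('toolx ang',np.degrees(np.arctan2(X[1],X[0])))
print(tri([c,load('top0')],[z((404,330)),(475-50+216/4,248-40+137/3.75)]))
E
```

```text
[[ 0.49675585 -0.31210091  0.078     ]
 [ 0.52607271 -0.33602929  0.078     ]
 [ 0.49259971 -0.31705819  0.078     ]
 [ 0.50121128 -0.30729728  0.078     ]
 [ 0.53017801 -0.33025552  0.078     ]
 [ 0.52099101 -0.34115996  0.078     ]]
mid [ 0.51141428 -0.3240651   0.078     ] len 0.037842376615625575 ang -39.221268377736685 w 0.013016704849244064
-40.32838237290603
-38.39938743959281
toolx ang 135.2755925824443
(array([ 0.51668753, -0.32809323,  0.05419184]), [np.float64(0.0011635703591731923), np.float64(0.0011635703591731043)])
```

Emit:
carry_out(
  series=[
    {"travel": [0.1,0,-0.8],"delta_rot": [0,0,0.95],"fingers": -1},
    {"travel": [0,0,-0.8],"delta_rot": [0,0,0],"fingers": -1},
    {"travel": [0,0,-0.8],"delta_rot": [0,0,0],"fingers": -1},
    {"travel": [0,0,-0.8],"delta_rot": [0,0,0],"fingers": -1},
    {"travel": [0,0,0],"delta_rot": [0,0,0],"fingers": -1},
  ],
)

```text
clock: 3.32
tcp_pos: [0.5102, -0.3226, 0.1494]
orientation: [-0.002, 0.338, 0.941, 0.001]
wrist_force: [0.8, -0.1, 0.2]
finger_gap: 0.0853
grip_force: 0.0
```

```bash
python3 - <<'E'
from h import *
c=grab('wrist','w2');s=env.get_state();print(s['clock'],s['tcp_pos'],s['orientation'])
p=proj(c,[[.5115,-.324,.078]])[0];print(p);x,y=p.astype(int)
a=cv2.imread('pics/w2.png')[y-90:y+90,x-120:x+120];print(x-120,y-90);cv2.imwrite('pics/z2.png',cv2.resize(a,(800,600),interpolation=2))
E
```

```text
3.375 [ 0.51085248 -0.3232142   0.15071836] [-9.09249477e-04  3.38054975e-01  9.41125844e-01  3.90096837e-04]
[321.75101826 256.94776718]
201 166
```

View pics/z2.png

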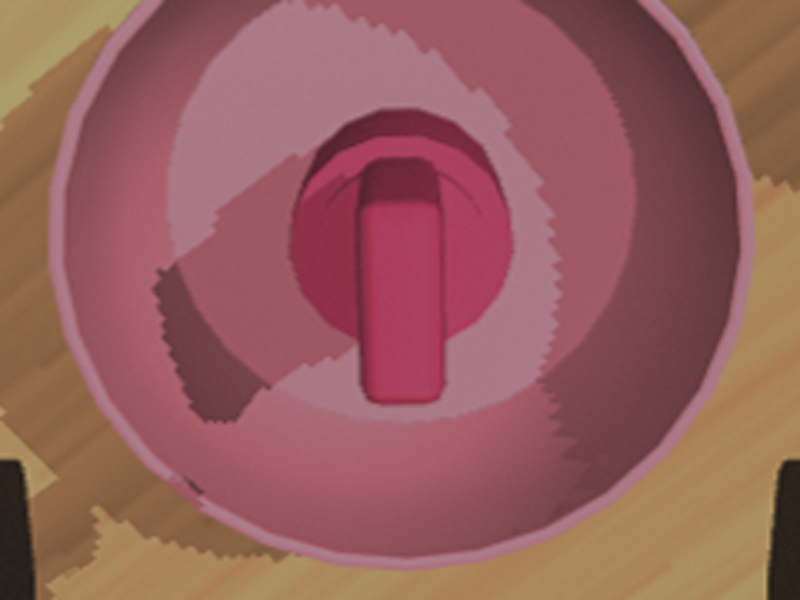

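The grip's top face is centred at zoom (402,302), which is pixel (321.5,256.5). That matches the point triangulated at z = 0.078 to within half a pixel, and the fingers are square on it. Descending to grasp.

Emit:
carry_out(
  series=[
    {"travel": [0,0,-1],"delta_rot": [0,0,0],"fingers": -1},
    {"travel": [0,0,-1],"delta_rot": [0,0,0],"fingers": -1},
    {"travel": [0,0,-1],"delta_rot": [0,0,0],"fingers": -1},
    {"travel": [0,0,-0.8],"delta_rot": [0,0,0],"fingers": -1},
    {"travel": [0,0,-0.5],"delta_rot": [0,0,0],"fingers": -1},
  ],
)

```text
clock: 4.0
tcp_pos: [0.5117, -0.3238, 0.0439]
orientation: [0.0, 0.338, 0.941, -0.0]
wrist_force: [-0.4, 0.5, -0.1]
finger_gap: 0.0855
grip_force: 0.0
```

Emit:
carry_out(
  series=[
    {"travel": [0,0,0],"delta_rot": [0,0,0],"fingers": 1},
    {"travel": [0,0,0],"delta_rot": [0,0,0],"fingers": 1},
    {"travel": [0,0,0],"delta_rot": [0,0,0],"fingers": 1},
    {"travel": [0,0,0],"delta_rot": [0,0,0],"fingers": 1},
    {"travel": [0,0,0],"delta_rot": [0,0,0],"fingers": 1},
  ],
  squeeze=80,
)

```text
clock: 4.62
tcp_pos: [0.512, -0.3241, 0.0448]
orientation: [0.001, 0.338, 0.941, -0.0]
wrist_force: [-0.0, 0.5, 4.1]
finger_gap: 0.0153
grip_force: 78.9
```

Emit:
carry_out(
  series=[
    {"travel": [0,0,0.4],"delta_rot": [0,0,0],"fingers": 1},
    {"travel": [0,0,0.8],"delta_rot": [0,0,0],"fingers": 1},
    {"travel": [0,0,1],"delta_rot": [0,0,0],"fingers": 1},
    {"travel": [0,0,1],"delta_rot": [0,0,0],"fingers": 1},
    {"travel": [0,0,1],"delta_rot": [0,0,0],"fingers": 1},
  ],
)

```text
clock: 5.25
tcp_pos: [0.5109, -0.3232, 0.1495]
orientation: [-0.001, 0.338, 0.941, 0.0]
wrist_force: [0.4, -0.4, -2.9]
finger_gap: 0.0147
grip_force: 78.1
```

Emit:
carry_out(
  series=[
    {"travel": [0.2,0.6,0.8],"delta_rot": [0,0,0],"fingers": 1},
    {"travel": [0.2,0.9,0.8],"delta_rot": [0,0,0],"fingers": 1},
    {"travel": [0.2,0.9,0.8],"delta_rot": [0,0,0],"fingers": 1},
    {"travel": [0.2,0.9,0.8],"delta_rot": [0,0,0],"fingers": 1},
    {"travel": [0.2,0.9,0.8],"delta_rot": [0,0,0],"fingers": 1},
  ],
)

```text
clock: 5.88
tcp_pos: [0.5359, -0.2176, 0.2493]
orientation: [-0.001, 0.338, 0.941, 0.0]
wrist_force: [-0.1, -1.0, -2.8]
finger_gap: 0.0147
grip_force: 78.0
```

Emit:
carry_out(
  series=[
    {"travel": [0.2,0.9,0.2],"delta_rot": [0,0,0],"fingers": 1},
    {"travel": [0.2,0.9,0],"delta_rot": [0,0,0],"fingers": 1},
    {"travel": [0.2,0.9,0],"delta_rot": [0,0,0],"fingers": 1},
    {"travel": [0.2,0.9,0],"delta_rot": [0,0,0],"fingers": 1},
    {"travel": [0.2,0.9,0],"delta_rot": [0,0,0],"fingers": 1},
  ],
)

```text
clock: 6.5
tcp_pos: [0.5609, -0.1052, 0.2537]
orientation: [-0.001, 0.338, 0.941, 0.0]
wrist_force: [-0.3, 0.5, -2.4]
finger_gap: 0.0152
grip_force: 78.0
```

Emit:
carry_out(
  series=[
    {"travel": [0.2,0.9,0],"delta_rot": [0,0,0],"fingers": 1},
    {"travel": [0.2,0.9,0],"delta_rot": [0,0,0],"fingers": 1},
    {"travel": [0.2,0.9,0],"delta_rot": [0,0,0],"fingers": 1},
    {"travel": [0.2,0.9,0],"delta_rot": [0,0,0],"fingers": 1},
    {"travel": [0.2,0.9,0],"delta_rot": [0,0,0],"fingers": 1},
  ],
)

```text
clock: 7.12
tcp_pos: [0.5859, 0.0072, 0.2536]
orientation: [-0.001, 0.338, 0.941, -0.0]
wrist_force: [0.3, 0.1, -2.5]
finger_gap: 0.0149
grip_force: 78.0
```

Emit:
carry_out(
  series=[
    {"travel": [0.2,0.2,0],"delta_rot": [0,0,0],"fingers": 1},
    {"travel": [0,0,0],"delta_rot": [0,0,0],"fingers": 1},
    {"travel": [0,0,0],"delta_rot": [0,0,0],"fingers": 1},
  ],
)

```text
clock: 7.5
tcp_pos: [0.5912, 0.0106, 0.2537]
orientation: [-0.0, 0.338, 0.941, -0.0]
wrist_force: [0.5, -0.4, -2.2]
finger_gap: 0.015
grip_force: 78.0
```

```bash
python3 - <<'E'
from h import *
c=grab('wrist','w3');s=env.get_state();print(s['clock'],s['tcp_pos'],s['orientation'],s['wrist_force'],s['finger_gap'],s['joint_pos'],c['fx'])
print(proj(c,[[.52,.17,.082]]))
E
```

```text
7.55 [0.59116847 0.01057611 0.25374507] [-1.56220664e-04  3.38122170e-01  9.41102207e-01 -1.02108343e-04] [ 0.18098579 -0.00744848 -2.53508642] 0.014639702024683078 [-1.17765664e-01  3.41471545e-01  1.40368430e-01  1.37004362e+00
 -1.28606687e-04  5.72076029e-01] 377.91915677678514
[[426.99040817   9.52176978]]
```

View pics/w3.png

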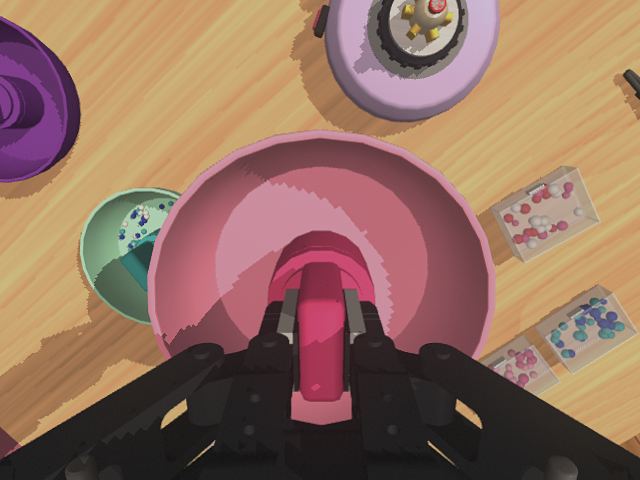

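The carried bowl sits square in the grip. The hub is at about (427,12), cut off by the image top, so I'll move on towards it by about 9 cm in y.

Emit:
carry_out(
  series=[
    {"travel": [0.1,0.9,0],"delta_rot": [0,0,0],"fingers": 1},
    {"travel": [0.1,0.9,0],"delta_rot": [0,0,0],"fingers": 1},
    {"travel": [0.1,0.9,0],"delta_rot": [0,0,0],"fingers": 1},
    {"travel": [0,0.9,0],"delta_rot": [0,0,0],"fingers": 1},
    {"travel": [0,0,0],"delta_rot": [0,0,0],"fingers": 1},
  ],
)

```text
clock: 8.18
tcp_pos: [0.5986, 0.1026, 0.2538]
orientation: [-0.0, 0.337, 0.942, 0.0]
wrist_force: [-0.6, 0.2, -4.1]
finger_gap: 0.0148
grip_force: 78.3
```

```bash
python3 - <<'E'
from h import *
c=grab('wrist','w4');s=env.get_state();print(s['clock'],s['tcp_pos'],s['orientation'],s['qvel'].max())
for z in(.082,.104):print(proj(c,[[.52,.17,z]]))
h,S,v=cv2.split(cv2.cvtColor(c['color'],cv2.COLOR_RGB2HSV))
m=((h>18)&(h<32)&(S>140)&(v>90)).astype(np.uint8);m[130:]=0
n,l,st,ce=cv2.connectedComponentsWithStats(m)
for i in range(1,n):
    if st[i,4]>15:print(st[i],ce[i],plane(c,[ce[i]],.080)[0])
x,y=proj(c,[[.52,.17,.082]])[0].astype(int);y0=max(y-60,0);print(x-80,y0)
cv2.imwrite('pics/z4.png',cv2.resize(cv2.imread('pics/w4.png')[y0:y0+120,x-80:x+80],(800,600),interpolation=2))
E
```

```text
8.225 [0.59870168 0.10175811 0.25379944] [ 1.77482929e-05  3.37165028e-01  9.41445545e-01 -1.71192359e-04] -0.00010561520985430525
[[324.66612992  85.48649016]]
[[324.97751221  82.27187764]]
[316  65   5   9  29] [318.  69.] [0.50736417 0.17368861 0.08      ]
[335  67   9  11  52] [339.38461538  71.57692308] [0.51928054 0.18531522 0.08      ]
[305  81   7  10  59] [307.91525424  85.15254237] [0.51137355 0.16018064 0.08      ]
[342  87   8   9  54] [345.51851852  91.38888889] [0.53358109 0.18005545 0.08      ]
[311  99  10  10  59] [315.08474576 103.69491525] [0.5254842 0.1557722 0.08     ]
[329 102   9  10  50] [332.96 106.84] [0.53628607 0.16522428 0.08      ]
244 25
```

View pics/z4.png

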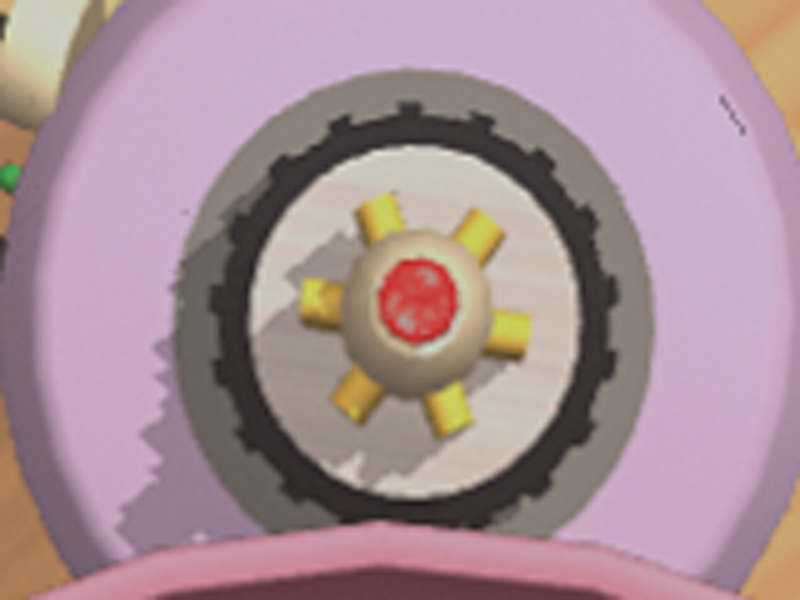

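The hub is now whole: red pin at zoom (418,300), which is pixel (327,84), with six yellow splines and the cream seat disc clear of the carried bowl. I'll solve for its centre, height and spline angle.

```bash
python3 - <<'E'
from h import *
from scipy.optimize import least_squares
def big(m):
    n,l,st,ce=cv2.connectedComponentsWithStats(m.astype(np.uint8));i=1+st[1:,4].argmax();return ce[i],st[i],l==i
cs=[];uv=[]
for t,(x,y,r) in(('w3',(437,6,14)),('w4',(327,84,12)),('top0',(256,236,8)),('scene0',(362,248,8))):
    c=load(t);h,s,v=cv2.split(cv2.cvtColor(c['color'],cv2.COLOR_RGB2HSV));m=((h<8)|(h>172))&(s>130);k=np.zeros_like(m);k[max(0,y-r):y+r,x-r:x+r]=1
    ce,st,_=big(m&k);print(t,ce,st);cs.append(c);uv.append(ce)
print('pin w4+top',tri([cs[1],cs[2]],[uv[1],uv[2]]),'w4+scene',tri([cs[1],cs[3]],[uv[1],uv[3]]),'3',tri(cs[1:],uv[1:]))
c=cs[1];print('pin at .104',plane(c,[uv[1]],.104))
h,s,v=cv2.split(cv2.cvtColor(c['color'],cv2.COLOR_RGB2HSV))
k=np.zeros(v.shape,np.uint8);cv2.circle(k,(328,90),38,1,-1)
dark=(v<70)&(k>0);  # ring inner edge -> seat disc
bl=big((~dark)&(k>0)&(cv2.morphologyEx(dark.astype(np.uint8),3,np.ones((3,3)))==0));
# seat: region inside ring
f=np.zeros((482,642),np.uint8);f[1:-1,1:-1]=dark;cv2.floodFill(img:=dark.astype(np.uint8)*0+1-dark.astype(np.uint8),f,(327,84),2);ys,xs=np.nonzero(img==2)
e=cv2.fitEllipse(cv2.convexHull(np.c_[xs,ys].astype(np.int32)));print('seat',e,plane(c,[e[0]],.066))
m=((h>18)&(h<32)&(s>140)&(v>90)).astype(np.uint8);m[130:]=0
n,l,st,ce=cv2.connectedComponentsWithStats(m);P=np.array([ce[i] for i in range(1,n) if st[i,4]>15])
for z in(.076,.080,.082):
    Q=plane(c,P,z)[:,:2]
    def F(p):
        d=Q-p[:2];a=np.arctan2(d[:,1],d[:,0]);w=6*(a-p[2]);return np.r_[np.arctan2(np.sin(w),np.cos(w))/6*p[3],np.hypot(*d.T)-p[3]]
    best=min((least_squares(F,[*Q.mean(0),a0,.015]) for a0 in np.radians([0,20,40])),key=lambda r:r.cost)
    d=Q-best.x[:2];print(z,best.x,'ang',np.degrees(best.x[2])%60,np.degrees(np.arctan2(d[:,1],d[:,0]))%60)
# held bowl: tool x and grip direction
T=c['world_from_camera'];print('toolx',np.degrees(np.arctan2(T[1,1],T[0,1])))
E
```

```text
w3 [435.36   7.32] [429   0  17  13  75]
w4 [327.30898876  84.58426966] [320  77  15  17 178]
top0 [255.9  239.05] [254 237   5   5  20]
scene0 [362.33333333 246.11111111] [361 245   4   3   9]
pin w4+top (array([0.52232198, 0.17064188, 0.10691223]), [np.float64(0.000564500183973139), np.float64(0.0005645001839731375)]) w4+scene (array([0.52200932, 0.17064238, 0.10176707]), [np.float64(0.00019076704216523183), np.float64(0.00019076704216522528)]) 3 (array([0.52260012, 0.17115054, 0.1027112 ]), [np.float64(0.0008429547683939815), np.float64(0.0007319584495500714), np.float64(0.000180133442175651)])
pin at .104 [[0.522273   0.17031708 0.104     ]]
seat ((326.56341552734375, 88.82864379882812), (67.24398803710938, 71.32411193847656), 0.9767369031906128) [[0.52184618 0.17070625 0.066     ]]
0.076 [ 0.5219817   0.1703189  -0.30618333  0.01520141] ang 42.456987540232156 [46.210074   40.93185759 42.24119716 41.42608214 42.84486111 41.08785324]
0.08 [ 0.52223094  0.17003976 -0.30618333  0.01501175] ang 42.45698753863581 [46.21007105 40.93185763 42.24119422 41.42608501 42.84486119 41.08785614]
0.082 [0.52235556 0.16990018 0.74101422 0.01491692] ang 42.45698753856965 [46.21006958 40.93185765 42.24119276 41.42608643 42.84486122 41.08785759]
toolx 140.62417887373311
```

Pin height comes out at 0.102–0.107 m against 0.104 expected. The hub is at (0.522, 0.170) with splines at about 42° (mod 60), so the bowl must turn by about +21°. I'll turn here and then measure the bowl and hub together.

Emit:
carry_out(
  series=[
    {"travel": [0.2,0.4,0],"delta_rot": [0,0,0.9],"fingers": 1},
    {"travel": [0.2,0.4,0],"delta_rot": [0,0,0.95],"fingers": 1},
    {"travel": [0.2,0.4,0],"delta_rot": [0,0,0.95],"fingers": 1},
    {"travel": [0.2,0.3,0],"delta_rot": [0,0,0.94],"fingers": 1},
    {"travel": [0,0,0],"delta_rot": [0,0,0],"fingers": 1},
  ],
)

```text
clock: 8.85
tcp_pos: [0.6191, 0.1384, 0.2536]
orientation: [-0.0, 0.157, 0.988, -0.0]
wrist_force: [-0.6, 0.4, -3.2]
finger_gap: 0.0151
grip_force: 78.3
```

```bash
cat > hub.py <<'E'
from h import *
from scipy.optimize import least_squares
import sys
tag=sys.argv[1];c=grab('wrist',tag);s=env.get_state();tcp=np.array(s['tcp_pos']);print(s['clock'],tcp,s['wrist_force'])
h,S,v=cv2.split(cv2.cvtColor(c['color'],cv2.COLOR_RGB2HSV))
m=((h>18)&(h<32)&(S>130)&(v>80)).astype(np.uint8);m[130:]=0
n,l,st,ce=cv2.connectedComponentsWithStats(m);P=np.array([ce[i] for i in range(1,n) if st[i,4]>25])
p0=proj(c,[[.522,.170,.08]])[0];P=P[np.hypot(*(P-p0).T)<35];Q=plane(c,P,.079)[:,:2]
def F(p):
    d=Q-p[:2];a=np.arctan2(d[:,1],d[:,0]);w=6*(a-p[2]);return np.r_[np.arctan2(np.sin(w),np.cos(w))/6*p[3],np.hypot(*d.T)-p[3]]
b=min((least_squares(F,[*Q.mean(0),a,.015],loss='soft_l1',f_scale=.0004) for a in np.radians([0,20,40])),key=lambda r:r.cost).x
d=Q-b[:2];print('hub',b[:2],np.degrees(b[2])%60,np.degrees(np.arctan2(d[:,1],d[:,0]))%60)
T=c['world_from_camera'];tx=np.array([T[0,1],T[1,1]]);tx/=np.linalg.norm(tx);ty=np.array([-tx[1],tx[0]])*-1
print('toolx',np.degrees(np.arctan2(*tx[::-1])),np.degrees(np.arctan2(*tx[::-1]))%60)
# rim: hull of pink region around bowl
m=((h>160)&(S>60)&(v>60)).astype(np.uint8);m=cv2.morphologyEx(m,cv2.MORPH_OPEN,np.ones((3,3)))
n,l,st,ce=cv2.connectedComponentsWithStats(m);i=1+st[1:,4].argmax();ys,xs=np.nonzero(l==i)
hu=cv2.convexHull(np.c_[xs,ys].astype(np.int32)).reshape(-1,2).astype(float);print(st[i]);hu=hu[hu[:,1]<330]
R3=plane(c,hu,tcp[2]-.0443+.045)[:,:2]
r=least_squares(lambda p:np.hypot(*(R3-p[:2]).T)-p[2],[*tcp[:2],.073],loss='soft_l1',f_scale=.0005).x
o=r[:2]-tcp[:2];print('rim centre',r,'rel tool x,y',o@tx,o@ty,'n',len(R3),'res',np.std(np.hypot(*(R3-r[:2]).T)-r[2]))
# grip edges direction: none
E
python3 hub.py w5
```

```text
8.9 [0.61882214 0.13819131 0.253638  ] [-0.18513558 -0.30552699 -2.22739987]
hub [0.52204734 0.17022608] 41.648784062704294 [42.1360685  42.34597781 40.58035255 42.52023512 40.38330141 41.64362186]
toolx 161.8910508240044 41.891050824004395
[  147   129   348   296 63669]
rim centre [0.61875137 0.13754797 0.07194055] rel tool x,y -0.00013270474554858365 -0.000633470513331692 n 39 res 0.0002597563580758626
```

View pics/w5.png

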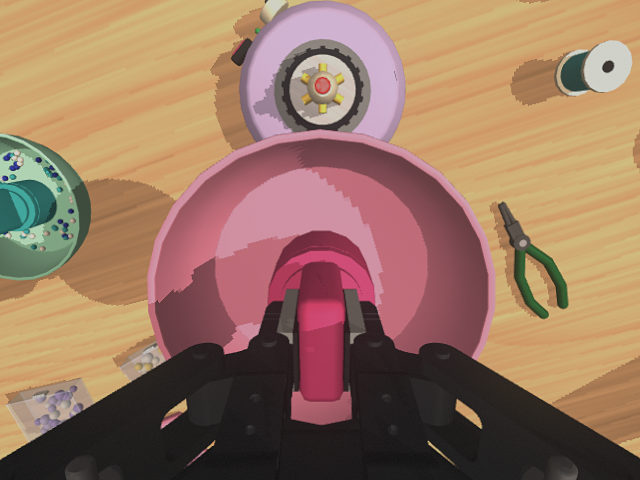

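The bowl centre lies at the TCP (within 0.7 mm), the bowl angle is 41.9° against a hub angle of 41.7°, and the splines show cleanly at (322,86). The shift to the hub axis is (-96.7, +32.5) mm.

Emit:
carry_out(
  series=[
    {"travel": [-0.8,0.26,0],"delta_rot": [0,0,0],"fingers": 1},
    {"travel": [-0.8,0.26,0],"delta_rot": [0,0,0],"fingers": 1},
    {"travel": [-0.8,0.26,0],"delta_rot": [0,0,0],"fingers": 1},
    {"travel": [-0.8,0.26,0],"delta_rot": [0,0,0],"fingers": 1},
    {"travel": [-0.67,0.26,0],"delta_rot": [0,0,0],"fingers": 1},
  ],
)

```text
clock: 9.52
tcp_pos: [0.5212, 0.1709, 0.254]
orientation: [0.0, 0.158, 0.987, -0.0]
wrist_force: [-0.7, 0.2, -2.5]
finger_gap: 0.0149
grip_force: 78.2
```

Emit:
carry_out(
  series=[
    {"travel": [0,0,0],"delta_rot": [0,0,0],"fingers": 1},
    {"travel": [0,0,-0.7],"delta_rot": [0,0,0],"fingers": 1},
    {"travel": [0,0,-0.8],"delta_rot": [0,0,0],"fingers": 1},
    {"travel": [0,0,-0.8],"delta_rot": [0,0,0],"fingers": 1},
    {"travel": [0,0,-0.7],"delta_rot": [0,0,0],"fingers": 1},
  ],
)

```text
clock: 10.15
tcp_pos: [0.5228, 0.1709, 0.178]
orientation: [0.0, 0.157, 0.988, -0.0]
wrist_force: [-0.2, 0.2, -2.0]
finger_gap: 0.0154
grip_force: 78.4
```

Emit:
carry_out(
  series=[
    {"travel": [0,0,-0.6],"delta_rot": [0,0,0],"fingers": 1},
    {"travel": [0,0,-0.6],"delta_rot": [0,0,0],"fingers": 1},
    {"travel": [0,0,0],"delta_rot": [0,0,0],"fingers": 1},
    {"travel": [0,0,0],"delta_rot": [0,0,0],"fingers": 1},
  ],
)

```text
clock: 10.65
tcp_pos: [0.5225, 0.1714, 0.1493]
orientation: [0.0, 0.157, 0.988, 0.0]
wrist_force: [0.5, 1.3, -1.8]
finger_gap: 0.0145
grip_force: 78.3
```

Emit:
carry_out(
  series=[
    {"travel": [-0.01,-0.03,-0.3],"delta_rot": [0,0,0],"fingers": 1},
    {"travel": [0,0,-0.3],"delta_rot": [0,0,0],"fingers": 1},
    {"travel": [0,0,-0.3],"delta_rot": [0,0,0],"fingers": 1},
    {"travel": [0,0,0],"delta_rot": [0,0,0],"fingers": 1},
  ],
)

```text
clock: 11.15
tcp_pos: [0.5211, 0.1705, 0.1253]
orientation: [-0.001, 0.157, 0.988, -0.0]
wrist_force: [-0.7, -0.0, -2.0]
finger_gap: 0.0149
grip_force: 78.3
```

Emit:
carry_out(
  series=[
    {"travel": [0,0,-0.1],"delta_rot": [0,0,0],"fingers": 1},
    {"travel": [0,0,-0.1],"delta_rot": [0,0,0],"fingers": 1},
    {"travel": [0,0,0],"delta_rot": [0,0,0],"fingers": 1},
  ],
)

```text
clock: 11.52
tcp_pos: [0.5218, 0.1706, 0.1212]
orientation: [-0.0, 0.157, 0.988, 0.0]
wrist_force: [0.1, 0.9, -2.2]
finger_gap: 0.0151
grip_force: 78.3
```

There is no contact force at about 11 mm above the seat, so the keys have already passed the spline tops. Continuing gently against the pin.

Emit:
carry_out(
  series=[
    {"travel": [0,0,-0.1],"delta_rot": [0,0,0],"fingers": 1},
    {"travel": [0,0,-0.1],"delta_rot": [0,0,0],"fingers": 1},
    {"travel": [0,0,0],"delta_rot": [0,0,0],"fingers": 1},
  ],
)

```text
clock: 11.9
tcp_pos: [0.5222, 0.1707, 0.1168]
orientation: [0.0, 0.157, 0.988, 0.0]
wrist_force: [-1.0, -0.3, 2.5]
finger_gap: 0.0152
grip_force: 78.7
```

Emit:
carry_out(
  series=[
    {"travel": [0,0,-0.08],"delta_rot": [0,0,0],"fingers": 1},
    {"travel": [0,0,-0.08],"delta_rot": [0,0,0],"fingers": 1},
    {"travel": [0,0,0],"delta_rot": [0,0,0],"fingers": 1},
  ],
)

```text
clock: 12.28
tcp_pos: [0.5222, 0.1707, 0.1126]
orientation: [0.0, 0.157, 0.988, 0.0]
wrist_force: [0.1, 0.6, 4.9]
finger_gap: 0.0152
grip_force: 79.3
```

The spring is acting: about 7 N, so about 2 mm to go.

Emit:
carry_out(
  series=[
    {"travel": [0,0,-0.05],"delta_rot": [0,0,0],"fingers": 1},
    {"travel": [0,0,-0.03],"delta_rot": [0,0,0],"fingers": 1},
    {"travel": [0,0,0],"delta_rot": [0,0,0],"fingers": 1},
  ],
)

```text
clock: 12.65
tcp_pos: [0.5222, 0.1707, 0.1107]
orientation: [0.0, 0.157, 0.988, 0.0]
wrist_force: [-0.9, -0.3, 5.2]
finger_gap: 0.015
grip_force: 79.6
```

Emit:
carry_out(
  series=[
    {"travel": [0,0,-0.03],"delta_rot": [0,0,0],"fingers": 1},
    {"travel": [0,0,0],"delta_rot": [0,0,0],"fingers": 1},
    {"travel": [0,0,0],"delta_rot": [0,0,0],"fingers": 1},
  ],
)

```text
clock: 13.02
tcp_pos: [0.5222, 0.1707, 0.1107]
orientation: [0.001, 0.157, 0.988, 0.0]
wrist_force: [-2.5, -0.4, 10.4]
finger_gap: 0.0151
grip_force: 80.3
```

Emit:
carry_out(
  series=[
    {"travel": [0,0,-0.03],"delta_rot": [0,0,0],"fingers": 1},
    {"travel": [0,0,0],"delta_rot": [0,0,0],"fingers": 1},
    {"travel": [0,0,0],"delta_rot": [0,0,0],"fingers": 1},
    {"travel": [0,0,0],"delta_rot": [0,0,0],"fingers": 1},
  ],
)

```text
clock: 13.52
tcp_pos: [0.5223, 0.1707, 0.1107]
orientation: [0.001, 0.157, 0.988, 0.0]
wrist_force: [-4.1, -0.6, 15.6]
finger_gap: 0.0147
grip_force: 81.0
```

```bash
python3 - <<'E'
from h import *
t=grab('top','top9');grab('scene','scene9');s=env.get_state();print(s['clock'],s['tcp_pos'],s['wrist_force'],s['ft_torque'])
a=cv2.imread('pics/scene9.png')
cv2.imwrite('pics/z9.png',cv2.resize(a[205:305,295:428],(798,600),interpolation=2))
E
```

```text
13.625 [0.52227036 0.17069673 0.11065691] [-4.78892456 -0.25135223 15.0360006 ] [-0.20017676  0.88255845  0.04182119]
```

View pics/z9.png

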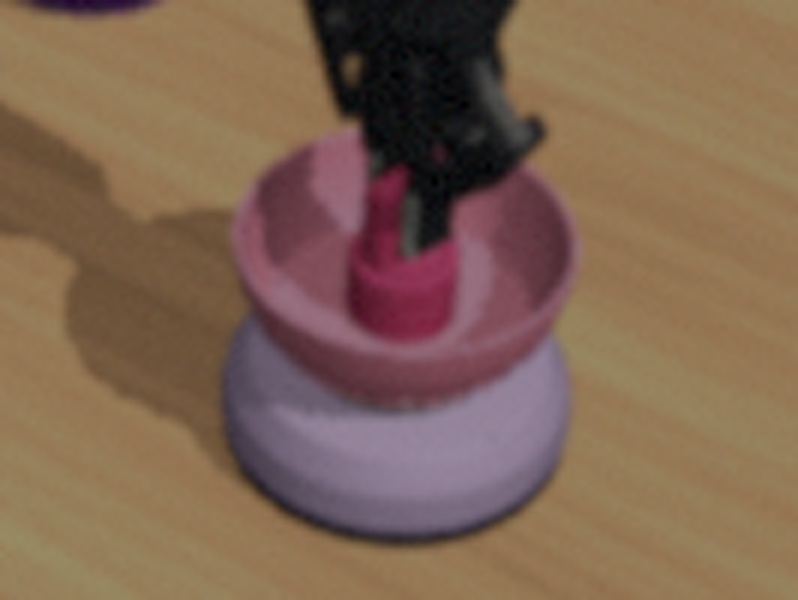

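The bowl sits level and centred on the spinner (bowl at about (405,260), hub hidden underneath). The TCP has stopped at 0.1107 m, which puts the underside at about 0.066 m, and the press is rising against a hard stop. Handing in.

```bash
python3 -c "
from workcell import env
print(env.hand_in())"
```

```text
the job is handed in; nothing more can be done
None
```

The pink bowl's splines are meshed with the hub and it is seated fully home, still gripped and pressed down with about 15 N net at the wrist, so you can turn the locking ring; I handed the job in at about 13.6 s but got no verdict back.

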